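# Fit the dibbling roller into the tray dibbler

## Task

Fit the pegged dibbling roller into the tray dibbler: lower its axle into the two open slots and press it gently down between the sprung jaws until both ends sit fully and evenly on the slot floors, then slide both bolts fully home over the axle ends. Do not force the roller or the bolts, and leave the other things on the bench where they are.

Things in the scene. Friction and masses are not known exactly. Their poses are not given: they have to be found in the camera images.
- dibbler: the tray dibbler, a metal stand screwed to the bench: base plate 185 x 236 x 8 mm, two upright aluminium cheeks (12 mm thick, faces 81 and 93 mm from the middle, x -90 to +50 mm, tops 104 mm high) with an open slot each, nothing over 36 mm high between them. Origin on the bench under the middle of the slots' line; z up, y left along that line, x away from the robot at yaw 0
- seat_left: the thin black rubber pad (13.5 x 11 x 6 mm) that is the floor of the left (+y) cheek's slot; origin where the axle's centre lies when fully home on it: 80 mm high, 87 mm from the dibbler's middle; axes as the dibbler's. The slot runs straight down, 13.5 mm wide, flaring to 29 mm over the top 10 mm, floor 74 mm high. The pad gives 1 mm at 12 N and bears no more than 16 N
- seat_right: the same in the right (-y) cheek
- jaws_left (a point): middle of the left slot between its two sprung black jaws, 84.5 mm high (rounded pads that stand 1.75 mm out of the slot's walls). They carry the bare roller with the axle's centre 90 to 93 mm high and pinch the axle from there all the way to the floor: pressing it down takes about 5 to 8 N at this end, with no drop before the floor; they then hold it
- jaws_right (a point): the same in the right slot, but this pair is newer and stiffer: about 6 to 10 N
- roller_mid (a point): centre of the dibbling roller: white drum 50 mm across, 152 mm long, 0.32 to 0.5 kg, bare over the middle 30 mm; rings of black pegs 20 and 60 mm either side of the middle, peg tips 40 mm from the axis. Steel axle 12 mm thick, 216 mm long, along y; x and z turn as it rolls. It lies on its pegs, centre 29.5 mm up. Either way round fits
- axle_a (a point): point on the roller's axle centre line, 87 mm from the middle toward its +y end: the part that sits in a slot
- axle_b (a point): the same, toward its -y end
- bolt_left (a joint): barrel bolt outside the left cheek: 0 = withdrawn (towards the robot), 0.038 m = fully home over the axle; slides along the dibbler's +x with about 2 N friction and stays where left. Its 8 mm rod is level, centre 91.5 mm high, 100 mm from the dibbler's middle, and passes the axle by 1.5 mm only when that axle end is fully down
- bolt_right (a joint): the same on the right cheek
- knob_left (a point): centre of the left bolt's round black knob, 17 mm across, 125.5 mm high on a 6 mm stem, 21 mm above the cheek's top: push it along the dibbler's +x, or pinch it from above
- knob_right (a point): the same for the right bolt
- tin: bystander, stays where it is: a printed food tin, 75 mm across, 58 mm high, at the back right; origin at the centre of its underside
- pots: bystander, stays where it is: a stack of black plastic pots, 76 mm across, 108 mm high, at the back left; origin at the centre of its underside
- rose: bystander, stays where it is: a brass watering-can rose standing on its face, 70 mm across, 59 mm high, at the back right of centre; origin at the centre of its underside
- labels: bystander, stays where it is: a bundle of white stick labels, 109 x 17 x 15 mm, lying between roller and dibbler; origin at the centre of its underside
- packet: bystander, stays where it is: a paper seed packet lying flat, 118 x 82 x 9 mm, near the robot; origin at the centre of its underside
- secateurs: bystander, stays where it is: red secateurs lying flat, 191 x 67 x 17 mm, near the robot on the right; origin at the centre of its underside
- dibber: bystander, stays where it is: a wooden hand dibber, 200 mm long, 30 mm high, lying near the robot on the left; origin at the centre of its underside

How it is judged:
On the way, in this order (a step that is already met when the one before it is completed fails the run):
1. both ends of the axle are fully down in their slots (z of axle_a in the frame of dibbler between 0.077 and 0.0815 m and x of axle_a in the frame of dibbler between -0.003 and 0.003 m and z of axle_b in the frame of dibbler between 0.077 and 0.0815 m and x of axle_b in the frame of dibbler between -0.003 and 0.003 m and y of roller_mid in the frame of dibbler between -0.008 and 0.008 m), for 0.2 s.
2. both bolts are slid home over the axle (value of joint each of bolt_left, bolt_right above 0.034 m), for 0.2 s.
At the end, for the whole second after the job is handed in: Both axle ends are on their slot floors (centre within 1.5 mm of the fully home height and 3 mm of the slot's middle, drum between the cheeks), the roller is at rest, and both bolts are slid out at least 34 of their 38 mm (all of step 1 and all of step 2 and linear speed of roller below 0.02 m/s); the robot touches nothing.
It fails at once if the axle is pressed on a seat pad with more than 16 N (contact force between roller and seat_left above 16 N or contact force between roller and seat_right above 16 N).
It fails at once if the roller is rammed against the dibbler (all contacts added, the jaws' pinch included) with more than 60 N (contact force between roller and dibbler above 60 N).
It fails at once if the gripper presses on the dibbler or its bolts with more than 40 N (contact force between the fingers and dibbler above 40 N).
It fails at once if a bystander is moved by more than 3 cm (distance of any of tin, pots, rose, labels, packet, secateurs, dibber from where it was at the start of the episode above 0.03 m).
It also fails if it takes over 72 s, if anything falls off the work surface, if the arm or the gripper's body presses on something with over 40 N, if the wrist force passes 120 N, or if a joint passes its speed limit or range.

## Robot

A 7-joint arm with a two-finger parallel gripper is mounted at the origin on the work surface; the furniture and walls round the work are solid. World frame = base frame: x ahead of the robot, y to its left, z up, the work surface at z = 0. Lengths are in m, angles in rad, forces in N, time in s.
With the tool pointing down it reaches from about 0.425 to 0.875 m from the base axis. Payload 4.7 kg.
Tool frame: the origin (TCP) lies at the very end of the fingers, on their centre line; the grasp point (between the pads) lies 19 mm behind it; z points along the fingers, y is the line along which they close (so a half turn about z gives the same grasp; the last joint's range is limited). The gripper opens to 87 mm and grips with 3 to 60 N. Pads are 19 mm wide; open, the fingers measure 117 mm over their backs; the gripper's body (75 mm by 190 mm) begins 51 mm behind the grasp point.
Start: joints at [1.125, 0.321, -0.07, 1.45, 0.023, 1.371, -0.057], TCP at [0.288, -0.583, 0.223] pointing down, gripper open.
Joint ranges: [-2.86, 2.86], [-0.3, 2.09], [-1.38, 1.24], [0.06, 2.45], [-1.56, 4.7], [0.09, 2.05], [-2.69, 2.69]. Speed limits (rad/s): [2.57, 2.57, 3.14, 3.14, 3.14, 3.14, 3.14].

## Interface

Orientations are given as a rotation vector (axis times angle).
In Python, from bench import get_state, get_image, get_calibration, close_job gives the robot as it stands.
- The arm moves only by the shell command python3 -m crank 'ROWS' [FORCE]. ROWS is JSON, a list of rows, each a list of 5 numbers: the opening, from 0 (shut) to 1 (fully open), then the shift along the world's x, y, z in units of 0.2 m (1.0 is 0.2 m), then the turn about the world's z in units of 2 pi rad (1.0 is 2 pi rad). A call has 1 to 5 rows; each row is the pose to reach, as a shift and turn from the pose commanded when the call began, turning the shorter way round; what a row does not reach only later rows make up. A row lasts 1/8 s, in which the tool goes at most 62.5 mm and 10.7 degrees, less where a joint would pass 70% of its speed; a pose out of reach is approached as far as the arm can. A call with a number of a shift or a turn outside -1 to 1 is refused whole. A call with a gripper value outside its range is refused whole. The fingers move at their own pace and stop on an object; FORCE is the grip in N (left out, the last holds). Time passes only in rows, so rows that repeat a pose let the fingers close. It gives the time, the measured TCP pose, the force, the opening and the grip force at its end, in the units of the state.
- get_state(): the state, without advancing time (a new reading comes with each control period).
- get_image(name): name is "scene" or "side" or "wrist"; returns the picture (420x560x3 uint8, red, green, blue); there is no depth.
- get_calibration(name): a dict with "fovy" (degrees; the focal length in pixels is half the picture's height over the tangent of half this angle, whatever the lens; pixels are square), "cx", "cy" (the principal point, pixels), "R" (3x3) and "t" (3): a world point X has camera coordinates R X + t. Camera axes: x right, y down, z forward; pixel columns grow to the right and rows downward; lengths in m; the calibration is good to about 2 mm. A picture is of the moment at which its call begins: read the wrist's pose just before it. get_calibration takes no time and is no camera call; for the wrist camera it gives the pose at the moment of the call.
- close_job(): hands the job in; it is judged then, once.
The state is a dict: "time": time; "joint_positions": joint angles; "qd": joint speeds; "joint_torque": joint torques, N m; "position": TCP position; "tool_rot": TCP orientation; "ft_force": force on the tool from outside, world axes, zero at the start; "torque": the same for the moment, N m; "grip_width": opening from 0.0 (shut) to 1.0 (fully open); "grip_force": force on a finger pad.
Only numpy, scipy, OpenCV 4.12 (cv2) and the standard library are available. Lean on these libraries where they do the work, as an engineer would, in place of code of your own. Each camera call takes 0.05 s, during which the arm holds its last target. There are 200 camera calls.

## Working session

There is one attempt and no reset: what is moved stays moved. The work goes in short steps, Python scripts to look and compute and a shell command to move; the robot and the scene stay as the last step left them, time stands still between calls to the robot, and variables do not carry over. Pictures are saved under pics/ and viewed, at most 10 in all, crops included, and the job is handed in when it is done.

```bash
mkdir -p pics; ls; cat > h.py <<'E'
import numpy as np,cv2
from bench import *
def cal(n):
    c=get_calibration(n);c['f']=210/np.tan(np.radians(c['fovy'])/2);c['R']=np.array(c['R']);c['t']=np.array(c['t']);return c
def ray(c,u,v,z):
    d=c['R'].T@np.array([(u-c['cx'])/c['f'],(v-c['cy'])/c['f'],1]);o=-c['R'].T@c['t']
    return o+d*(z-o[2])/d[2]
def proj(c,X):
    p=c['R']@np.array(X)+c['t'];return p[:2]/p[2]*c['f']+[c['cx'],c['cy']]
def save(n,f,crop=None,s=1):
    im=get_image(n)[:,:,::-1]
    if crop: x0,y0,x1,y1=crop;im=im[y0:y1,x0:x1]
    cv2.imwrite(f,cv2.resize(im,None,fx=s,fy=s,interpolation=cv2.INTER_CUBIC))
E
python3 - <<'E'
from h import *
save('scene','pics/a.png',s=1.42);save('side','pics/b.png',s=1.42)
for n in('scene','side','wrist'):
    c=cal(n);print(n,c['fovy'],c['cx'],c['cy'],-c['R'].T@c['t'],c['R'][2])
print(get_state())
E
```

```text
pics
scene 46.2736077899803 278.93706549156525 211.35781550044624 [-0.34206467  1.04134369  0.80848246] [ 0.56204622 -0.68352411 -0.465724  ]
side 49.42448029851132 288.3503390972525 211.53153719508512 [0.11124711 0.80353793 0.77404269] [ 0.33982139 -0.71756187 -0.60796906]
wrist 64.33989922326391 281.23039454667475 210.5756272853325 [ 0.36479028 -0.5444242   0.38487778] [-0.27444841 -0.13461852 -0.9521323 ]
{'time': 0.1, 'joint_positions': array([ 1.12511299,  0.32177711, -0.070049  ,  1.45157417,  0.02259619,
        1.37083109, -0.05690193]), 'qd': array([ 0.0004112 , -0.00278113, -0.00152788, -0.00318301,  0.0005164 ,
       -0.00117652,  0.00017311]), 'joint_torque': array([-3.04339537e-04, -4.92572987e+01, -4.05975413e-01, -3.13398635e+01,
       -6.43715705e-02,  3.95003858e-02,  1.04766518e-04]), 'position': array([ 0.28814698, -0.58206357,  0.22154167]), 'tool_rot': array([-3.05725940e+00, -7.15474324e-01,  8.02207522e-04]), 'ft_force': array([-0.49472638,  0.54497567,  0.62964916]), 'torque': array([ 0.03093315,  0.03030065, -0.01041374]), 'grip_force': 0.0, 'grip_width': 1.0015736519125304}
```

View pics/a.png

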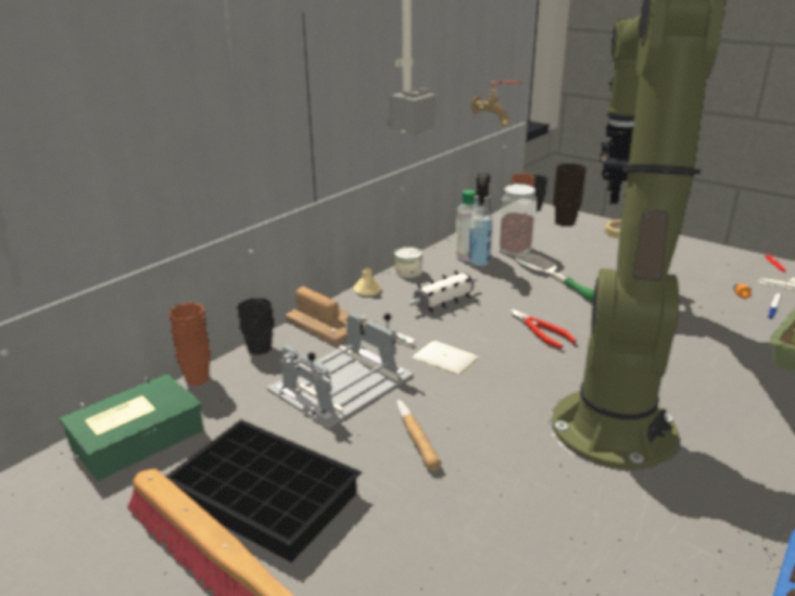

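View pics/b.png

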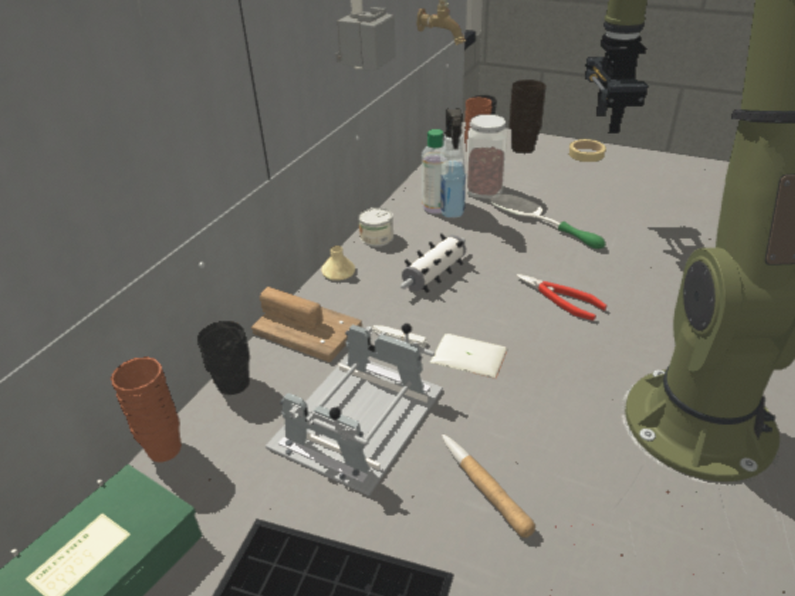

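Roller at about (435,262) in the side view. The dibbler's knobs are at (335,412) and (407,328), both towards the robot side (withdrawn). The labels lie partly behind the right cheek.

```bash
python3 - <<'E'
from h import *
c=cal('side');s=1.42
for n,u,v,z in[('kl',335,412,.1255),('kr',407,328,.1255),('rollL',405,286,.0295),('rollmid',437,262,.03),('rollR',467,240,.03),('labels',400,335,.01),('packet',470,355,.0),('tin',378,235,0),('rose',338,272,0)]:
    print(n,ray(c,u/s,v/s,z).round(3))
w=cal('wrist');S=get_state()
from scipy.spatial.transform import Rotation as T
R=T.from_rotvec(S['tool_rot']).as_matrix()
print(R, R.T@(-w['R'].T@w['t']-S['position']), R.T@w['R'].T)
E
```

```text
kl [0.464 0.302 0.126]
kr [0.448 0.104 0.126]
rollL [ 0.554 -0.114  0.029]
rollmid [ 0.528 -0.214  0.03 ]
rollR [ 0.501 -0.316  0.03 ]
labels [0.512 0.002 0.01 ]
packet [ 0.38  -0.007  0.   ]
tin [ 0.71  -0.305  0.   ]
rose [ 0.722 -0.141  0.   ]
[[ 8.96152285e-01  4.43745746e-01 -8.91687733e-04]
 [ 4.43746629e-01 -8.96150920e-01  1.56778088e-03]
 [-1.03390685e-04 -1.80065385e-03 -9.99998373e-01]] [ 8.53695207e-02 -1.45334384e-05 -1.63345184e-01] [[ 6.90282452e-04 -9.52164343e-01 -3.05585646e-01]
 [ 9.99999692e-01  5.42777998e-04  5.67658808e-04]
 [-3.74639311e-04 -3.05585944e-01  9.52164424e-01]]
```

```bash
python3 -m crank '[[1,0.6,0.92,0,0.068],[1,0.6,0.92,0,0.068],[1,0.6,0.92,0,0.068],[1,0.6,0.92,0,0.068],[1,0.6,0.92,0,0.068]]'
python3 -m crank '[[1,0.6,0.92,0,0.068],[1,0.6,0.92,0,0.068],[1,0.6,0.92,0,0.068],[1,0.6,0.92,0,0.068],[1,0.6,0.92,0,0.068]]'
python3 - <<'E'
from h import *
import pickle
pickle.dump(cal('wrist'),open('w1.pkl','wb'))
save('wrist','pics/c.png',s=1.42)
E
```

```text
time: 0.72
position: [0.4107, -0.3952, 0.2225]
tool_rot: [-2.833, -1.357, -0.001]
ft_force: [-0.5, -0.4, -0.4]
grip_width: 0.998
grip_force: 0.0
time: 1.35
position: [0.5294, -0.2127, 0.2223]
tool_rot: [-2.483, -1.924, -0.001]
ft_force: [-0.3, -0.4, 0.3]
grip_width: 0.998
grip_force: 0.0
```

View pics/c.png

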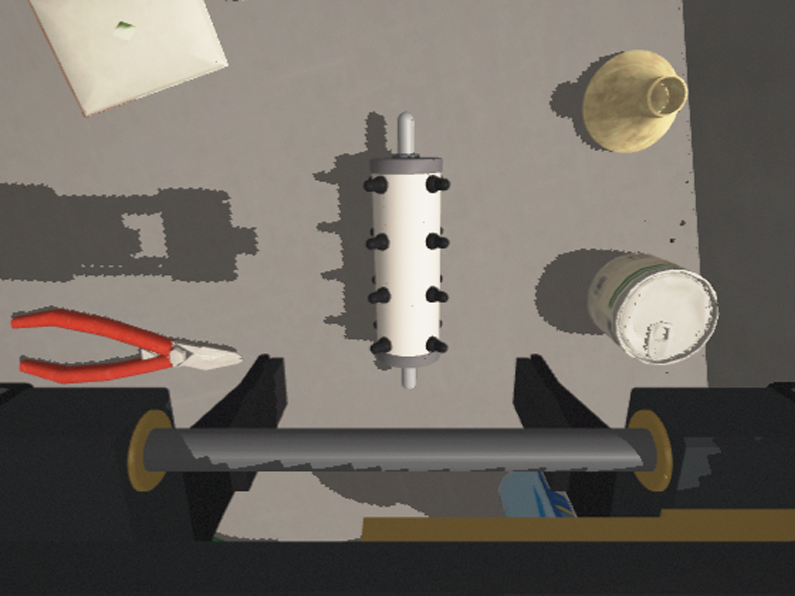

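The roller lies below. Its axle tips are at (405,113) and (409,387), with the drum between x=371 and x=441.

```bash
python3 - <<'E'
from h import *
import pickle
c=pickle.load(open('w1.pkl','rb'));s=1.42
a=ray(c,405.5/s,113/s,.0295);b=ray(c,409/s,387/s,.0295)
print(a,b,np.linalg.norm(a-b),(a+b)/2,np.degrees(np.arctan2(-(a-b)[0],(a-b)[1])))
# drum ends
p=ray(c,406/s,159/s,.0295+.0);q=ray(c,409/s,361/s,.0295);print((p+q)/2,np.linalg.norm(p-q))
S=get_state();from scipy.spatial.transform import Rotation as T
y=T.from_rotvec(S['tool_rot']).as_matrix()[:,1];print(S['position'],np.degrees(np.arctan2(y[1],y[0])))
E
```

```text
[ 0.56110862 -0.10956422  0.0295    ] [ 0.51133691 -0.3181158   0.0295    ] 0.21440845948641532 [ 0.53622277 -0.21384001  0.0295    ] -13.422801693942366
[ 0.53550972 -0.21728076  0.0295    ] 0.15958223392569595
[ 0.5282132  -0.21521741  0.22215395] -14.672065177768241
```

```bash
python3 -m crank '[[1,0.04,0.005,-0.3,0.0035],[1,0.04,0.005,-0.6,0.0035],[1,0.04,0.005,-0.75,0.0035],[1,0.04,0.005,-0.75,0.0035]]'
python3 - <<'E'
from h import *
import pickle
pickle.dump(cal('wrist'),open('w1.pkl','wb'))
save('wrist','pics/d.png',s=1.42)
E
```

```text
time: 1.9
position: [0.5329, -0.2157, 0.0696]
tool_rot: [-2.466, -1.939, 0.006]
ft_force: [0.5, -0.1, -0.3]
grip_width: 1.0
grip_force: 0.0
```

View pics/d.png

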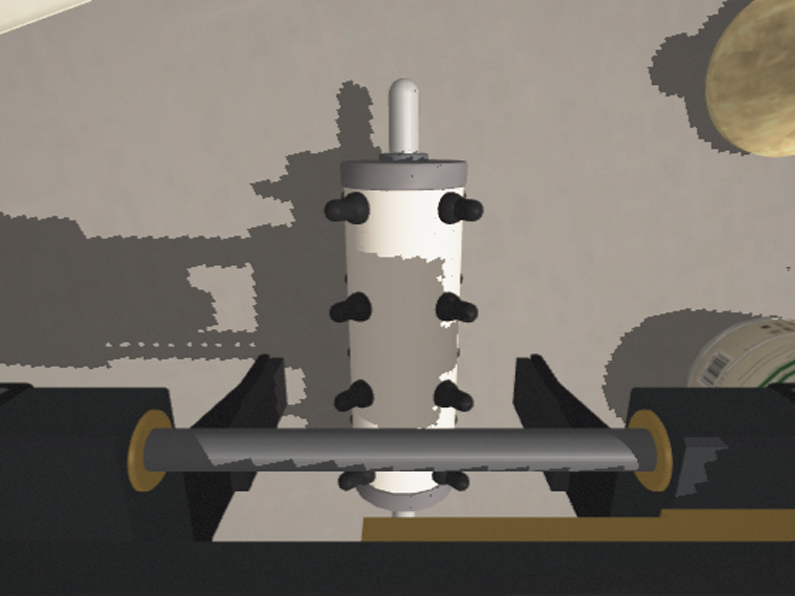

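The drum is centred between the fingers (404 against 401). The axle tip is at (403,80), with inner peg bases at rows about 307 and 395.

```bash
python3 - <<'E'
from h import *
import pickle
c=pickle.load(open('w1.pkl','rb'));s=1.42
a=ray(c,403.5/s,82/s,.0295);e=ray(c,404/s,155/s,.0295)
th=np.radians(-13.42);ax=np.array([-np.sin(th),np.cos(th),0])
print(a,a-ax*.108,e-ax*.076)
for u,v in((361,306),(448,306),(360,394),(446,395)):print(ray(c,u/s,v/s,.0295+.022))
S=get_state();print(S['position'])
E
```

```text
[ 0.560627   -0.10995151  0.0295    ] [ 0.53556155 -0.21500257  0.0295    ] [ 0.53679562 -0.21061632  0.0295    ]
[ 0.52397048 -0.18902776  0.0515    ]
[ 0.55813422 -0.19723661  0.0515    ]
[ 0.51318707 -0.22750157  0.0515    ]
[ 0.54902519 -0.23656117  0.0515    ]
[ 0.53499    -0.21577677  0.07197651]
```

```bash
python3 -m crank '[[1,0,0,-0.2,0],[1,0,0,-0.308,0],[1,0,0,-0.308,0],[0.5,0,0,-0.308,0],[0,0,0,-0.308,0]]' 40
python3 -m crank '[[0,0,0,0,0],[0,0,0,0,0],[0,0,0,0,0]]'
```

```text
time: 2.58
position: [0.5378, -0.2143, 0.0129]
tool_rot: [2.464, 1.944, 0.002]
ft_force: [-0.2, -0.3, 0.5]
grip_width: 0.852
grip_force: 0.0
time: 2.95
position: [0.5368, -0.2136, 0.0113]
tool_rot: [2.465, 1.946, 0.001]
ft_force: [1.5, -1.1, -0.0]
grip_width: 0.567
grip_force: 40.0
```

```bash
python3 -m crank '[[0,0,0,0.1,0],[0,0,0,0.4,0],[0,0,0,0.7,0],[0,0,0,1,0.01],[0,0,0,1,0.025]]'
python3 -m crank '[[0,0.1,0.2,0.2,0],[0,0.2,0.5,0.2,0],[0,0.32,0.75,0.2,0],[0,0.32,0.95,0.2,0],[0,0.32,0.95,0.2,0]]'
python3 -m crank '[[0,0,0.3,0,0],[0,0,0.6,0,0],[0,0,0.85,0,0],[0,0,0.9,0,0],[0,0,0.9,0,0]]'
python3 - <<'E'
from h import *
import pickle
pickle.dump(cal('wrist'),open('w1.pkl','wb'))
save('wrist','pics/e.png',s=1.42)
E
```

```text
time: 3.58
position: [0.5396, -0.2141, 0.2182]
tool_rot: [2.294, 2.13, 0.007]
ft_force: [-0.5, 0.8, -4.5]
grip_width: 0.565
grip_force: 40.0
time: 4.2
position: [0.5998, -0.0172, 0.2517]
tool_rot: [-2.295, -2.143, -0.003]
ft_force: [0.1, -0.7, -4.2]
grip_width: 0.566
grip_force: 40.0
time: 4.82
position: [0.6002, 0.1561, 0.2511]
tool_rot: [2.304, 2.134, -0.001]
ft_force: [0.8, 0.1, -4.1]
grip_width: 0.564
grip_force: 40.0
```

View pics/e.png

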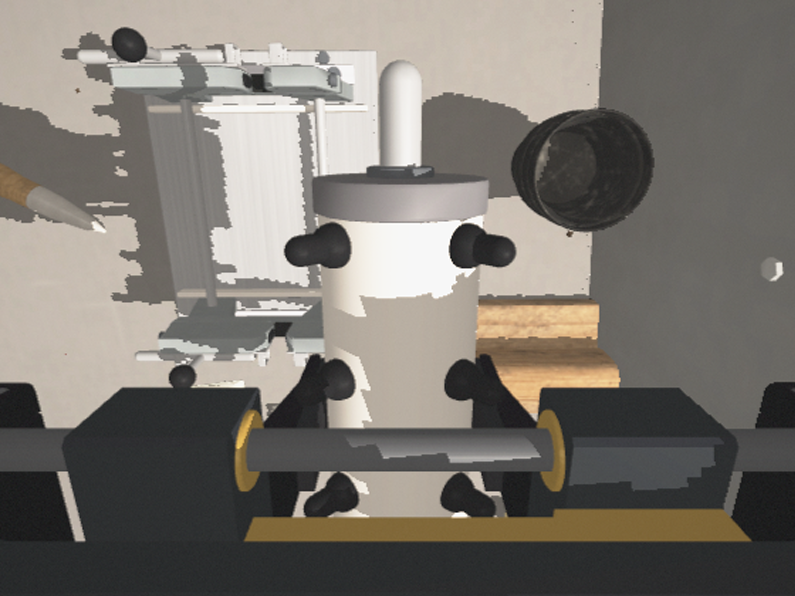

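The left slot is at about (257,80) and the right at about (281,327). The knobs are at (129,44) and (182,377). I'll enlarge the slots.

```bash
python3 - <<'E'
import cv2,numpy as np
im=cv2.imread('pics/e.png');im=cv2.resize(im,(560,420),interpolation=cv2.INTER_AREA)
from h import *
im=get_image('wrist')[:,:,::-1]
import pickle;pickle.dump(cal('wrist'),open('w1.pkl','wb'))
a=cv2.resize(im[20:80,60:260],None,fx=4,fy=4,interpolation=cv2.INTER_CUBIC)
b=cv2.resize(im[205:275,60:260],None,fx=4,fy=4,interpolation=cv2.INTER_CUBIC)
cv2.imwrite('pics/f.png',np.vstack([a,b]))
E
```

```text
(no output)
```

View pics/f.png

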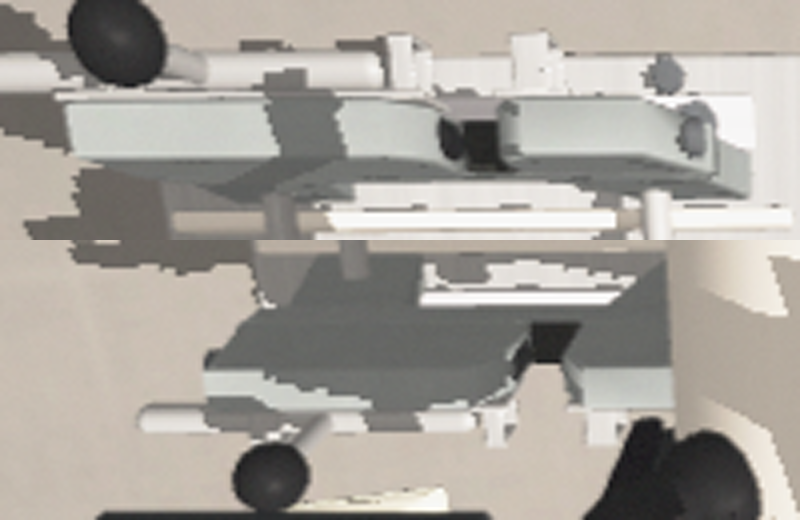

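```bash
cat > fit.py <<'E'
from h import *
import pickle
from scipy.optimize import least_squares
c=pickle.load(open('w1.pkl','rb'))
A=lambda u,v:(60+u/4-.375,20+v/4-.375); B=lambda u,v:(60+u/4-.375,205+(v-240)/4-.375)
n=None
obs=[((-90,93,104),A(68,98)),((-90,81,104),A(76,157)),((-90,-93,104),B(206,408)),((-90,-81,104),B(205,370)),
((-6.75,-81.5,74),B(530,322)),((6.75,-81.5,74),B(578,322)),
((0,81.5,74),(n,A(0,165)[1])),((0,92.5,74),(n,A(0,120)[1])),
(('k',100,125.5),A(117,40)),(('k',-100,125.5),B(270,477))]
def W(p,q):
    a=p[2];x,y,z=[(p[3] if i=='k' else i)/1000 for i in q]
    return [p[0]+np.cos(a)*x-np.sin(a)*y,p[1]+np.sin(a)*x+np.cos(a)*y,z]
def res(p):
    r=[]
    for q,(u,v) in obs:
        g=proj(c,W(p,q)); r.append(0 if u is None else g[0]-u); r.append(g[1]-v)
    return np.array(r)
s=least_squares(res,[.5,.2,-.08,-60],x_scale=[.01,.01,.01,1],loss='soft_l1')
p=s.x;print(p[:2],np.degrees(p[2]),p[3]);print(res(p).reshape(-1,2).round(1))
for nm,q,f in(('flareL',(-14.5,87,104),0),('flareR',(14.5,87,104),0),('wallL',(6.75,87,94),0)):
    g=proj(c,W(p,q));print(nm,(g[0]-60)*4,(g[1]-20)*4)
for q in((-14.5,-87,104),(14.5,-87,104),(6.75,-93,94)):
    g=proj(c,W(p,q));print((g[0]-60)*4,(g[1]-205)*4+240)
S=get_state();print(S['position'])
# held roller: tip and ring check
a=[ray(c,u/1.42,v/1.42,S['position'][2]+.019) for u,v in((400,63),(400,166))];print(a)
E
python3 fit.py
```

```text
[0.52281772 0.19956704] -4.3857755471928925 -65.73384718433849
[[-0.9 -0.3]
 [-0.2  0.5]
 [ 0.1  0.4]
 [-1.6 -1.1]
 [ 7.4  0.6]
 [ 7.8  0.5]
 [ 0.   1.5]
 [ 0.  -0.1]
 [ 0.2 -0.6]
 [-0.3 -0.9]]
flareL 425.4568197181952 125.37805649607151
flareR 562.6662641067228 124.8795250517619
wallL 537.6670450879033 131.6959270508877
501.141423766956 385.3118839896988
616.4552741237919 384.9139582687478
595.481621556498 391.1135695811553
[0.60092039 0.15360071 0.25089912]
[array([0.61029854, 0.26020257, 0.26989912]), array([0.60812836, 0.23297305, 0.26989912])]
```

```bash
sed -i "s/(-90,/('e',/g; s/p\[3\] if i=='k' else i/p[3] if i=='k' else p[4] if i=='e' else i/; s/-.08,-60\],x_scale=\[.01,.01,.01,1\]/-.08,-60,-90],x_scale=[.01,.01,.01,1,1]/; s/p\[3\]);print/p[3:]);print/" fit.py; python3 fit.py
```

```text
[0.51439605 0.20039667] -4.20667165300482 [-57.20714031 -80.86964724]
[[-0.5 -0.2]
 [ 0.3  0.6]
 [ 1.   0.5]
 [-0.7 -1. ]
 [-0.2  0.5]
 [ 0.2  0.4]
 [ 0.   1.4]
 [ 0.  -0.3]
 [-0.1 -0.6]
 [ 0.1 -0.9]]
flareL 384.0653811670104 124.81385243661305
flareR 521.2545657279525 123.84390030610689
wallL 497.61115942524486 130.81735138701424
468.527913025399 384.9166134704551
583.8277556687974 384.1857542301336
563.9977242779091 390.4959835329604
[0.60092039 0.15360071 0.25089912]
[array([0.61029854, 0.26020257, 0.26989912]), array([0.60812836, 0.23297305, 0.26989912])]
```

```bash
python3 -m crank '[[0,-0.22,0.12,0,0.0008],[0,-0.435,0.23,0,0.0008],[0,-0.435,0.23,-0.3,0.0008],[0,-0.435,0.23,-0.6,0.0008],[0,-0.435,0.23,-0.6,0.0008]]'
python3 -m crank '[[0,0,0,-0.1,0],[0,0,0,-0.1,0],[0,0,0,-0.1,0]]'
python3 - <<'E'
from h import *
w=get_image('wrist')[:,:,::-1];s=get_image('side')[:,:,::-1]
x=cv2.resize(w[0:140,180:380],None,fx=4,fy=2.0*1.0,interpolation=cv2.INTER_CUBIC) if 0 else cv2.resize(w[0:150,80:380],(800,400)[:2],interpolation=cv2.INTER_CUBIC)
cv2.imwrite('pics/g.png',np.vstack([x[:300],cv2.resize(s[200:340,170:330],(342,300),interpolation=cv2.INTER_CUBIC) if 0 else cv2.resize(s[215:350,170:530],(800,300),interpolation=cv2.INTER_CUBIC)]))
E
```

```text
time: 5.55
position: [0.5103, 0.1983, 0.1268]
tool_rot: [-2.301, -2.134, 0.015]
ft_force: [0.5, -0.2, -3.4]
grip_width: 0.558
grip_force: 40.0
time: 5.92
position: [0.5146, 0.2028, 0.1124]
tool_rot: [2.3, 2.138, 0.003]
ft_force: [0.3, 0.2, -3.3]
grip_width: 0.565
grip_force: 40.0
```

View pics/g.png

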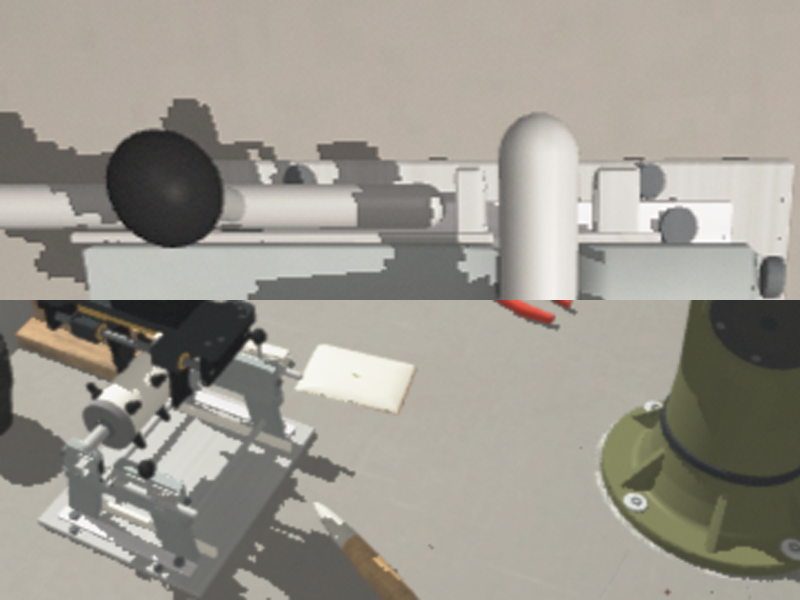

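The left axle end (column 538) is centred over the gap between the bolt's keepers (about 541). I'll lower it gently.

```bash
python3 -m crank '[[0,0,0,-0.05,0],[0,0,0,-0.1,0],[0,0,0,-0.15,0],[0,0,0,-0.15,0],[0,0,0,-0.15,0]]'
python3 -m crank '[[0,0,0,-0.015,0],[0,0,0,-0.03,0],[0,0,0,-0.03,0],[0,0,0,-0.03,0]]'
```

```text
time: 6.65
position: [0.5135, 0.2026, 0.081]
tool_rot: [-2.3, -2.14, -0.0]
ft_force: [0.5, -1.0, -3.9]
grip_width: 0.568
grip_force: 40.0
time: 7.15
position: [0.5136, 0.2024, 0.0749]
tool_rot: [2.3, 2.139, 0.0]
ft_force: [0.2, 0.2, -5.6]
grip_width: 0.56
grip_force: 40.0
```

```bash
for i in 1; do python3 -m crank '[[0,0,0,-0.01,0],[0,0,0,-0.01,0],[0,0,0,-0.01,0]]' | grep -E 'posi|force'; done
python3 -m crank '[[0,0,0,-0.01,0],[0,0,0,-0.01,0],[0,0,0,-0.01,0]]' | grep -E 'posi|force'
python3 -m crank '[[0,0,0,-0.01,0],[0,0,0,-0.01,0],[0,0,0,-0.01,0]]' | grep -E 'posi|force'
```

```text
position: [0.5135, 0.2024, 0.073]
ft_force: [0.2, -0.5, -2.4]
grip_force: 40.0
position: [0.5137, 0.2025, 0.0727]
ft_force: [-4.7, -3.4, 8.3]
grip_force: 40.0
position: [0.5137, 0.2028, 0.0709]
ft_force: [-4.8, -2.1, 10.4]
grip_force: 40.0
```

```bash
python3 -m crank '[[0,-0.004,0,0,0],[0,-0.004,0,-0.005,0],[0,-0.004,0,-0.01,0],[0,-0.004,0,-0.01,0]]' | grep -E 'posi|force|rot'
python3 -m crank '[[0,0,0,-0.005,0],[0,0,0,-0.01,0],[0,0,0,-0.01,0]]' | grep -E 'posi|force|rot'
python3 - <<'E'
from h import *
print(get_state()['torque'])
E
```

```text
position: [0.5137, 0.2028, 0.0698]
tool_rot: [2.298, 2.138, 0.002]
ft_force: [-3.8, -1.8, 13.2]
grip_force: 40.0
position: [0.5138, 0.2031, 0.068]
tool_rot: [2.298, 2.138, 0.003]
ft_force: [-4.4, -2.5, 14.3]
grip_force: 40.0
[-0.71516548  0.87720038  0.08356685]
```

```bash
python3 -m crank '[[0,-0.004,0.003,-0.005,0],[0,-0.004,0.003,-0.01,0],[0,-0.004,0.003,-0.01,0]]' | grep -E 'posi|force|rot'
python3 -m crank '[[0,-0.002,0,-0.005,0],[0,-0.002,0,-0.01,0],[0,-0.002,0,-0.01,0]]' | grep -E 'posi|force|rot'
python3 - <<'E'
from h import *
print(get_state()['torque'])
E
```

```text
position: [0.5137, 0.2035, 0.0659]
tool_rot: [2.298, 2.138, 0.004]
ft_force: [-2.1, -1.7, 11.2]
grip_force: 40.0
position: [0.5137, 0.2035, 0.0643]
tool_rot: [2.298, 2.137, 0.005]
ft_force: [-1.7, -2.3, 12.8]
grip_force: 40.0
[-0.77743784  0.47011242  0.14214725]
```

```bash
python3 -m crank '[[0,0,0,-0.005,0],[0,0,0,-0.005,0],[0,0,0,-0.005,0]]' | grep -E 'posi|ft_|rot'
python3 -m crank '[[0,0,0,-0.005,0],[0,0,0,-0.005,0],[0,0,0,-0.005,0]]' | grep -E 'posi|ft_|rot'
python3 - <<'E'
from h import *
print(get_state()['torque'])
E
```

```text
position: [0.5138, 0.2036, 0.0634]
tool_rot: [2.298, 2.137, 0.006]
ft_force: [-1.7, -2.2, 14.9]
position: [0.5137, 0.2035, 0.0624]
tool_rot: [2.298, 2.137, 0.005]
ft_force: [-3.3, -2.5, 14.4]
[-0.6708329   0.52257677  0.12638551]
```

```bash
python3 -m crank '[[0,0,0,-0.003,0],[0,0,0,-0.003,0],[0,0,0,-0.003,0]]' | grep -E 'posi|ft_|rot'
python3 -m crank '[[0,0,0,-0.003,0],[0,0,0,-0.003,0],[0,0,0,-0.003,0]]' | grep -E 'posi|ft_|rot'
python3 - <<'E'
from h import *
print(get_state()['torque'])
w=get_image('wrist')[:,:,::-1];s=get_image('side')[:,:,::-1]
cv2.imwrite('pics/i.png',np.hstack([cv2.resize(w[0:120,130:380],(400,192)) if 0 else cv2.resize(s[195:345,180:310],(520,600),interpolation=cv2.INTER_CUBIC)]))
E
```

```text
position: [0.5137, 0.2035, 0.0614]
tool_rot: [2.298, 2.137, 0.006]
ft_force: [-1.2, -1.3, 11.7]
position: [0.5138, 0.2035, 0.0612]
tool_rot: [2.298, 2.137, 0.005]
ft_force: [-3.7, -3.6, 15.8]
[-0.60410994  0.56005493  0.13569556]
```

View pics/i.png

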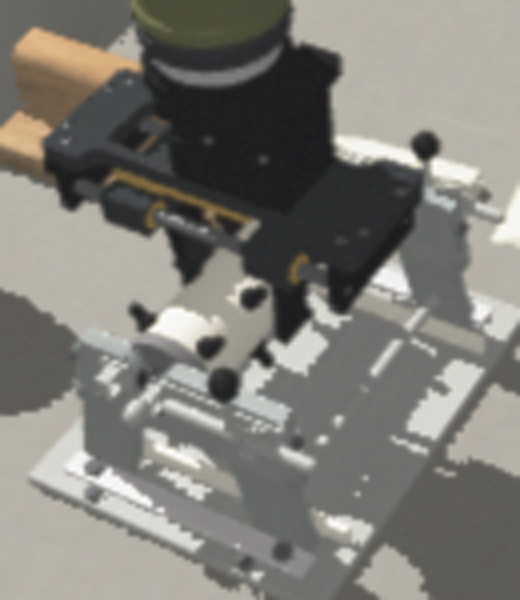

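```bash
python3 -m crank '[[0,0,0,-0.003,0],[0,0,0,-0.003,0],[0,0,0,-0.003,0]]' | grep -E 'posi|ft_|rot'
python3 -m crank '[[0,0,0,-0.003,0],[0,0,0,-0.003,0],[0,0,0,-0.003,0]]' | grep -E 'posi|ft_|rot'
python3 - <<'E'
from h import *
print(get_state()['torque'])
E
```

```text
position: [0.5138, 0.2035, 0.061]
tool_rot: [2.298, 2.137, 0.005]
ft_force: [-5.0, -3.4, 17.8]
position: [0.5138, 0.2035, 0.0608]
tool_rot: [2.298, 2.137, 0.005]
ft_force: [-5.1, -3.6, 21.6]
[-0.91104738  0.98335364  0.08941836]
```

```bash
python3 -m crank '[[0,0,0,0.01,0],[0,0,0,0.012,0],[0.8,0,0,0.012,0],[0.8,0,0,0.012,0],[0.8,0,0,0.012,0]]' | grep -E 'posi|ft_|rot|wid'
python3 -m crank '[[1,0,0,0,0],[1,0,0,0,0],[1,0,0,0.2,0],[1,0,0,0.4,0],[1,0,0,0.6,0]]' | grep -E 'posi|ft_|rot|wid'
python3 - <<'E'
from h import *
s=get_image('side')[:,:,::-1];w=get_image('wrist')[:,:,::-1]
import pickle;pickle.dump(cal('wrist'),open('w2.pkl','wb'))
cv2.imwrite('pics/wfull.png',w);cv2.imwrite('pics/sfull.png',s)
cv2.imwrite('pics/j.png',np.hstack([cv2.resize(w,(560,420)),cv2.resize(s[245:350,180:240],(240,420),interpolation=cv2.INTER_CUBIC)]))
E
```

```text
position: [0.511, 0.2031, 0.0586]
tool_rot: [-2.3, -2.139, 0.001]
ft_force: [0.4, -0.4, 0.4]
grip_width: 0.77
position: [0.5112, 0.2031, 0.1802]
tool_rot: [-2.3, -2.14, 0.0]
ft_force: [0.6, 0.3, -0.3]
grip_width: 1.002
```

View pics/j.png

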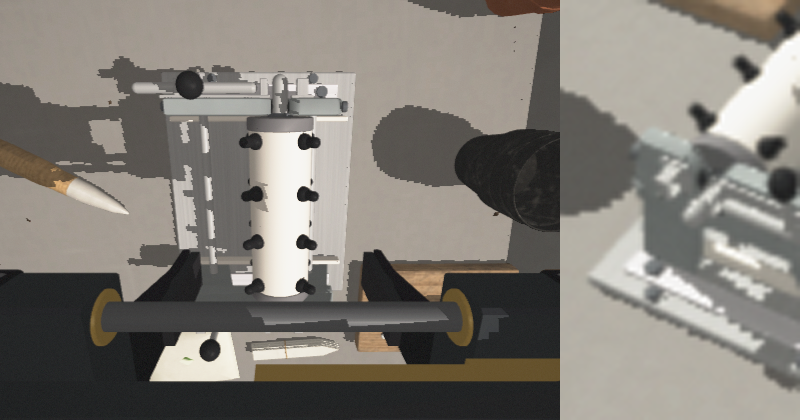

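```bash
python3 -m crank '[[0.5,-0.2,0.25,0,0],[0,-0.43,0.505,0,0],[0,-0.43,0.505,0,0],[0,-0.43,0.505,0,0],[0,-0.43,0.505,0,0]]' | grep -E 'posi|ft_|rot|wid'
python3 -m crank '[[0,0,0,0,0],[0,0,0,-0.15,0],[0,0,0,-0.33,0],[0,0,0,-0.33,0],[0,0,0,-0.33,0]]' | grep -E 'posi|ft_|rot|wid'
python3 - <<'E'
from h import *
s=get_image('side')[:,:,::-1];w=get_image('wrist')[:,:,::-1]
cv2.imwrite('pics/k.png',np.hstack([cv2.resize(w,(400,300)),cv2.resize(s[230:350,170:330],(400,300),interpolation=cv2.INTER_CUBIC)]))
E
```

```text
position: [0.4267, 0.3024, 0.1785]
tool_rot: [2.303, 2.136, -0.001]
ft_force: [0.5, 1.0, 0.1]
grip_width: 0.52
position: [0.4263, 0.3043, 0.114]
tool_rot: [-2.301, -2.139, -0.002]
ft_force: [-0.5, 0.3, 0.3]
grip_width: 0.019
```

View pics/k.png

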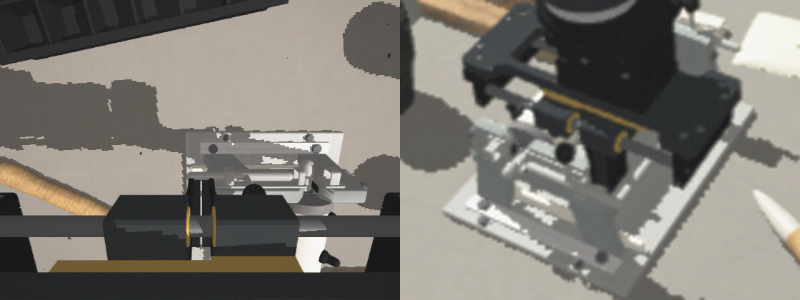

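The closed fingers stand just behind the left knob. Pushing now.

```bash
python3 -m crank '[[0,0.03,-0.002,0,0],[0,0.06,-0.004,0,0],[0,0.09,-0.006,0,0],[0,0.12,-0.009,0,0],[0,0.12,-0.009,0,0]]' | grep -E 'posi|ft_'
python3 -m crank '[[0,0.02,-0.0015,0,0],[0,0.04,-0.003,0,0],[0,0.06,-0.004,0,0],[0,0.06,-0.004,0,0]]' | grep -E 'posi|ft_'
```

```text
position: [0.4498, 0.3023, 0.1129]
ft_force: [-0.1, -0.3, 0.0]
position: [0.4619, 0.3014, 0.1129]
ft_force: [-0.1, 0.6, -0.4]
```

```bash
python3 -m crank '[[0,0.02,-0.0015,0,0],[0,0.04,-0.003,0,0],[0,0.06,-0.004,0,0]]' | grep -E 'posi|ft_'
python3 -m crank '[[0,0.02,-0.0015,0,0],[0,0.04,-0.003,0,0]]' | grep -E 'posi|ft_'
```

```text
position: [0.4737, 0.3006, 0.1129]
ft_force: [-3.3, 0.9, -0.9]
position: [0.4817, 0.3, 0.1129]
ft_force: [-2.7, 0.8, -0.1]
```

```bash
python3 -m crank '[[0,0.02,-0.0015,0,0],[0,0.04,-0.003,0,0]]' | grep -E 'posi|ft_'
python3 -m crank '[[0,0.015,-0.001,0,0],[0,0.03,-0.002,0,0]]' | grep -E 'posi|ft_'
python3 -m crank '[[0,0.01,-0.001,0,0],[0,0.015,-0.001,0,0]]' | grep -E 'posi|ft_'
```

```text
position: [0.4846, 0.2999, 0.1126]
ft_force: [-19.0, -1.8, 11.9]
position: [0.4848, 0.3, 0.1126]
ft_force: [-30.5, -5.7, 20.1]
position: [0.4849, 0.2999, 0.1125]
ft_force: [-35.1, -6.3, 23.4]
```

```bash
python3 -m crank '[[0,-0.1,0.007,0,0],[0,-0.2,0.014,0,0],[0,-0.2,0.014,0.3,0],[0,-0.1,-0.1,0.4,0],[0,-0.1,-0.2,0.4,0]]' | grep -E 'posi|ft_'
python3 - <<'E'
from h import *
import pickle;pickle.dump(cal('wrist'),open('w3.pkl','wb'))
w=get_image('wrist')[:,:,::-1]
cv2.imwrite('pics/l.png',w)
c=cal('wrist')
a=np.radians(-4.2)
def W(x,y,z): return [.5144+np.cos(a)*x-np.sin(a)*y,.2004+np.sin(a)*x+np.cos(a)*y,z]
for x in(-.0572,-.0192):print(proj(c,W(x,.1,.1255)),proj(c,W(x,-.1,.1255)))
E
```

```text
position: [0.4821, 0.2582, 0.1957]
ft_force: [1.2, 0.0, 0.2]
[250.28232107 158.74769267] [257.44819115 385.95613059]
[304.93316874 158.5418243 ] [300.64140181 385.68136011]
```

View pics/l.png

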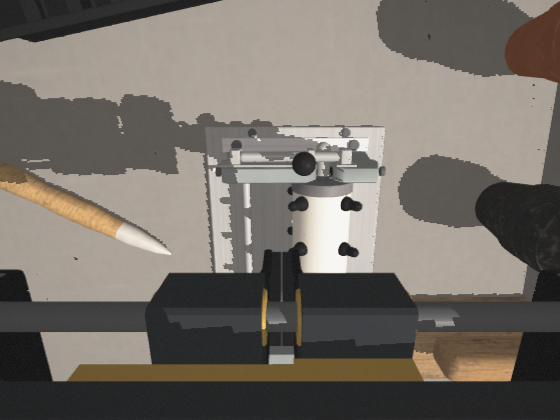

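The left knob is now at (304,163), which matches the predicted home position (305,159). Next, the right bolt, with a softer stop.

```bash
python3 -m crank '[[0,-0.1,-0.25,0,0],[0,-0.2,-0.5,0,0],[0,-0.31,-0.765,0,0],[0,-0.31,-0.765,0,0],[0,-0.31,-0.765,0,0]]' | grep -E 'posi|ft_'
python3 -m crank '[[0,0,0,-0.2,0],[0,0,0,-0.41,0],[0,0,0,-0.41,0],[0,0,0,-0.41,0]]' | grep -E 'posi|ft_'
```

```text
position: [0.4171, 0.1064, 0.1934]
ft_force: [0.4, -0.3, 0.0]
position: [0.4176, 0.1072, 0.1122]
ft_force: [0.4, 0.8, 0.7]
```

```bash
python3 -m crank '[[0,0.03,-0.007,0,0],[0,0.06,-0.012,0,0],[0,0.09,-0.014,0,0],[0,0.12,-0.016,0,0]]' | grep -E 'posi|ft_'
python3 -m crank '[[0,0.02,-0.0015,0,0],[0,0.04,-0.003,0,0],[0,0.06,-0.004,0,0],[0,0.08,-0.006,0,0]]' | grep -E 'posi|ft_'
```

```text
position: [0.4405, 0.1027, 0.1111]
ft_force: [-1.8, -0.2, 1.2]
position: [0.4566, 0.1015, 0.1109]
ft_force: [-1.4, 0.6, 2.1]
```

```bash
python3 -m crank '[[0,0.02,-0.0015,0,0],[0,0.04,-0.003,0,0],[0,0.05,-0.0035,0,0]]' | grep -E 'posi|ft_'
python3 -m crank '[[0,0.01,-0.0007,0,0],[0,0.01,-0.0007,0,0]]' | grep -E 'posi|ft_'
```

```text
position: [0.4667, 0.1008, 0.1109]
ft_force: [-1.6, -0.5, 1.3]
position: [0.4687, 0.1006, 0.111]
ft_force: [-1.2, -0.4, 1.1]
```

```bash
python3 -m crank '[[0,0.01,-0.0007,0,0],[0,0.01,-0.0007,0,0]]' | grep -E 'posi|ft_'
python3 -m crank '[[0,0.005,-0.0004,0,0],[0,0.005,-0.0004,0,0]]' | grep -E 'posi|ft_'
```

```text
position: [0.4698, 0.1005, 0.1109]
ft_force: [-4.6, 0.3, 2.2]
position: [0.4699, 0.1005, 0.1108]
ft_force: [-6.3, -0.2, 4.5]
```

```bash
python3 -m crank '[[0,-0.08,0.006,0,0],[0,-0.08,0.006,0.2,0],[0,-0.08,0.006,0.5,0],[0,0.1,-0.3,0.6,0],[0,0.2,-0.6,0.6,0]]' | grep -E 'posi|ft_'
python3 -m crank '[[0,0.1,-0.1,0.1,0],[0,0.1,-0.1,0.1,0],[0,0.1,-0.1,0.1,0]]' | grep -E 'posi|ft_'
python3 - <<'E'
from h import *
c=cal('wrist');g=get_image('wrist').max(2);a=np.radians(-4.2)
W=lambda x,y,z:[.5144+np.cos(a)*x-np.sin(a)*y,.2004+np.sin(a)*x+np.cos(a)*y,z]
for y in(.1,-.1):
    u,v=proj(c,W(-.0192,y,.1255));print('pred',u,v)
    if 15<v<270:
        x0,y0=int(u)-45,max(0,int(v)-25);m=(g[y0:y0+50,x0:x0+90]<50).astype('uint8')
        n,_,st,ce=cv2.connectedComponentsWithStats(m)
        for i in range(1,n):
            if st[i,4]>40:print(st[i,2:],ce[i]+[x0,y0])
E
```

```text
position: [0.5108, -0.0099, 0.2334]
ft_force: [0.3, 0.2, -0.2]
position: [0.5274, -0.0279, 0.2501]
ft_force: [-1.0, -0.2, -0.4]
pred 199.9409854792711 -320.1266179482153
pred 218.25346617370934 47.26404454394961
[ 22  22 345] [217.35072464  46.48115942]
```

```bash
python3 -c "
from bench import *
print(close_job())"
```

```text
the job is handed in; nothing more can be done
None
```

The roller is seated in both slots and both bolts are home, and the job is handed in; `close_job` gave no verdict. Seating is inferred from the press force and from both bolts passing the axle. I held the left bolt against its end stop up to about 35 N (limit 40 N), harder than the gentle push you asked for. I also viewed 11 pictures against the limit of 10.

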